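# Hover a cast cover over the tapped holes of its pump housing

### The arm

A 6-joint arm with a two-finger parallel gripper is mounted at the origin on a cart in front of the work surface, level with it; the furniture and walls round the work are solid. World frame = base frame: x ahead of the robot, y to its left, z up, the work surface at z = 0. Lengths are in m, angles in rad, forces in N, time in s.
With the tool pointing down it reaches from about 0.275 to 1 m from the base axis. Payload 8.4 kg.
Tool frame: the origin (TCP) lies on the centre line of the jaws, within the pads' length; the fingertips stand 17 mm ahead of it and the grasp point (between the pads) lies 2 mm behind it (bot.tcp_to_tips is the y of the fingertips in the tool frame, in m); y points along the fingers, z is the direction in which the jaws open and shut, and the axes are right-handed (so a half turn about y gives the same grasp; the last joint's range is limited). The gripper opens to 85 mm and grips with 20 to 120 N. Pads are 22 mm wide; open, the fingers measure 114 mm over their backs; the gripper's body (76 mm by 85 mm) begins 54 mm behind the grasp point. The pads swing forward as they close: fully open they stand 13 mm farther back than shut.
Start: joints at [-1.136, 0.353, 1.633, -0, 1.155, -0.002], TCP at [0.264, -0.566, 0.248] pointing down, gripper open.
Joint ranges: [-2.63, 2.63], [-0.92, 2.1], [0.06, 2.66], [-1.3, 4.44], [0, 2.69], [-3.02, 3.02]. Speed limits (rad/s): [2.22, 2.22, 2.79, 3.14, 3.14, 3.14].

### API

Orientations are given as a unit quaternion [x, y, z, w].
In Python, from workcell import bot, hand, kinematics, get_obs, vision, hand_in gives the robot as it stands. The module is installed in compiled form; this text tells all that it offers. Calls block until the motion is done:
- bot.reach(position, orientation): joint-space move of the TCP to a pose.
- bot.servo_line(position, ori=None, velocity=0.15): straight line of the TCP; ori=None keeps the orientation; velocity is the mean speed in m/s.
- bot.goto_joints(angles): joint-space move.
- hand.move_gripper(opening, strength=None): finger opening in m; strength is the grip in N (None keeps the last); returns when the fingers have stopped.
- bot.dwell(seconds).
- kinematics.solve_ik(position, orientation): joint angles nearest the present ones, or None.
- get_obs(): the state.
- vision.read_camera(name): name is "scene" or "top" or "wrist"; returns a dict with "frame" (420x560x3 uint8, red, green, blue), "intrinsics" (3x3 intrinsics, pixels), "view" (4x4, takes a point from world to camera coordinates). Camera axes: x right, y down, z forward; pixel columns grow to the right and rows downward; lengths in m; the calibration is good to about 2 mm. A picture is of the moment at which its call begins. There is no depth.
A pose or a line that the arm cannot do raises bot.IKError and nothing moves.
- hand_in(): hands the job in, once; it reports no verdict.
The state is a dict: "time_s": time; "joint_pos": joint angles; "joint_vel": joint speeds; "joint_efforts": joint torques, N m; "position": TCP position; "orientation": TCP orientation; "wrist_force": force on the tool from outside, world axes, zero at the start; "ft_torque": the same for the moment, N m; "gripper_width": finger opening in m.
Only numpy, scipy, OpenCV 4.12 (cv2) and the standard library are available. Lean on these libraries where they do the work, as an engineer would, in place of code of your own. Each camera call takes 0.05 s, during which the arm holds its last target.

### The job

Lift the cast T-shaped cover plate out of its open mould, carry it to the pump housing and hold it level about 2 cm above the housing's flange, turned so that all three of its bolt holes stand right over the three tapped holes. The job ends while you are still holding it there, steady, as someone else will start the bolts; the cover must not touch the housing. Leave the spanner and the bearing lying where they are.

Things in the scene. Friction and masses are not known exactly. Their poses are not given: they have to be found in the camera images.
- cover: The cover: loose bare-aluminium casting, 0.2 to 0.45 kg, flat in the mould at first. Origin: middle of the underside of its disc (the mass centre is within 5 mm in plan); z up. Plate 8 mm thick: a disc of 84 mm diameter and three round-ended ears, 26 mm wide, reaching 63 mm from the origin along +x, +y and -y (none along -x: a T shape). On top a rib to grip.
- cover_rib (a point): Middle of the top edge of the cover's rib, right above the cover's origin, 46 mm over its underside. The rib is straight and upright, runs along the cover's x, is 60 mm long and 14 mm thick: grip it across the cover's y. At its foot are a low pad and bead that end 13 mm above the underside.
- cover_hole0 (a point): Middle of the 12 mm through hole in the cover's +x ear (the stem of the T), at the underside, 50 mm from the origin.
- cover_hole1 (a point): Middle of the 12 mm hole in the cover's +y ear, at the underside, 50 mm from the origin.
- cover_hole2 (a point): Middle of the 12 mm hole in the cover's -y ear, at the underside, 50 mm from the origin.
- mould: Open mould half: dark steel block fixed to the bench, left or right. Origin on the bench under the cavity's middle; the block spans x -65 to +85, y -82 to +82 mm, 30 mm high. The cavity in its top (8 mm deep, floor at z = 22 mm) has the cover's outline with 3 mm play, so the plate lies flush and the rib stands above; axes as the cover's within 1 degree. Two dowels in the corners rise 10 mm.
- housing: Pump housing: grey, fixed to the bench on the side where the mould is not, 75 mm high. Origin on the bench under its bore's middle; z up. Foot 120 x 110 mm, round barrel, on top a flat bare flange of the cover's T outline (86 mm disc, ears along its +x, +y, -y) round an open 56 mm bore; a pipe stub low along -x. Aligned: cover's axes match, its origin over this one.
- housing_face (a point): Middle of the bore at the height of the flange's top face (75 mm above the bench).
- tapped_hole0 (a point): Mouth of the 10 mm tapped hole in the flange's +x ear (stem of the T), 50 mm from the bore's axis; belongs to cover_hole0.
- tapped_hole1 (a point): Mouth of the tapped hole in the flange's +y ear; belongs to cover_hole1.
- tapped_hole2 (a point): Mouth of the tapped hole in the flange's -y ear; belongs to cover_hole2.
- spanner: A loose combination spanner, 185 x 31 x 7 mm, lying between mould and housing, pointing away from the robot. Origin: middle of its underside. Leave it alone.
- bearing: A loose steel ball bearing (a ring), 52 mm across and 15 mm high, lying flat behind the spanner. Origin: middle of its underside. Leave it alone.
There are look-alikes about, which are no part of the job. Of the things shaped like the cover, the aluminium one is meant.

How it is judged:
On the way:
1. the cover is lifted clear out of the mould, in the fingers (z of cover in the frame of mould above 0.045 m and contact force between cover and mould below 0.1 N and contact force between the fingers and cover above 1 N), for 0.2 s.
At the end, for the whole second after the job is handed in: The cover is held in the fingers, still and level (within 4 degrees), its underside 8 to 40 mm above the flange without touching it, each of its three holes within 5 mm (seen from above) of its tapped hole; spanner and bearing are within 30 mm of where they lay (horizontal distance between cover_hole0 and tapped_hole0 below 0.005 m and horizontal distance between cover_hole1 and tapped_hole1 below 0.005 m and horizontal distance between cover_hole2 and tapped_hole2 below 0.005 m and z of cover in the frame of housing_face between 0.008 and 0.04 m and angle between cover's own z axis and vertical below 0.07 rad and contact force between cover and housing below 0.1 N and contact force between the fingers and cover above 1 N and linear speed of cover below 0.02 m/s and angular speed of cover below 0.15 rad/s and distance of each of spanner, bearing from where it was at the start of the episode below 0.03 m); the arm keeps its last pose, push and grip.
It fails at once if the cover touches the housing (contact force between cover and housing above 1 N).
It fails at once if the spanner is moved (distance of spanner from where it was at the start of the episode above 0.03 m).
It fails at once if the bearing is moved (distance of bearing from where it was at the start of the episode above 0.03 m).
It also fails if it takes over 38 s, if anything falls off the work surface, if the arm or the gripper's body presses on something with over 40 N, if the wrist force passes 120 N, or if a joint passes its speed limit or range.

## Working session

There is one attempt and no reset: what is moved stays moved. The work goes in short steps, each a Python script; the robot and the scene stay as the last script left them, time stands still between calls to the robot, and variables do not carry over. Pictures are saved under pics/ and viewed, and the job is handed in when it is done.

```bash
mkdir -p pics; python3 - <<'E'
from workcell import bot, hand, kinematics, get_obs, vision
import cv2
for n in ["scene","top","wrist"]:
    d=vision.read_camera(n); cv2.imwrite(f"pics/{n}0.png",d["frame"][:,:,::-1]); print(n,d["intrinsics"].round(1).tolist(),d["view"].round(4).tolist())
o=get_obs();print(o["time_s"],o["orientation"],o["position"],bot.tcp_to_tips)
E
```

```text
scene [[465.7, 0.0, 276.3], [0.0, 465.7, 202.4], [0.0, 0.0, 1.0]] [[-0.882, -0.4712, 0.0053, 0.4592], [-0.2448, 0.4486, -0.8595, 0.1954], [0.4026, -0.7594, -0.5111, 0.8568], [0.0, 0.0, 0.0, 1.0]]
top [[475.7, 0.0, 282.4], [0.0, 475.7, 201.8], [0.0, 0.0, 1.0]] [[0.0123, -0.9999, 0.0019, -0.0182], [-0.998, -0.0124, -0.0627, 0.551], [0.0627, -0.0011, -0.998, 1.1399], [0.0, 0.0, 0.0, 1.0]]
wrist [[334.1, 0.0, 278.9], [0.0, 334.1, 214.4], [0.0, 0.0, 1.0]] [[0.4242, -0.9056, -0.0016, -0.6244], [-0.8731, -0.4094, 0.2647, -0.0361], [-0.2403, -0.1109, -0.9643, 0.3792], [0.0, 0.0, 0.0, 1.0]]
0.15 [-0.15328097  0.69068656 -0.68993525  0.15312209] [ 0.2642403  -0.566017    0.24771423] 0.017
```

View pics/scene0.png

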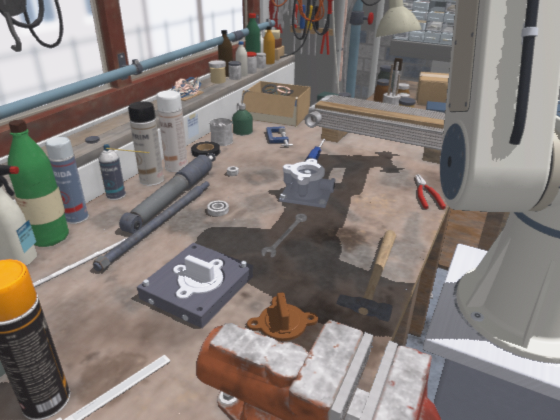

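View pics/top0.png

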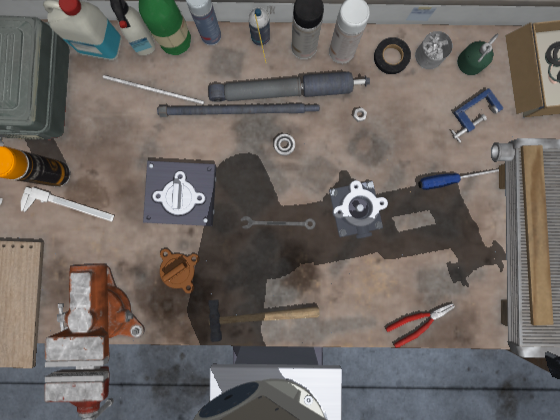

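View pics/wrist0.png

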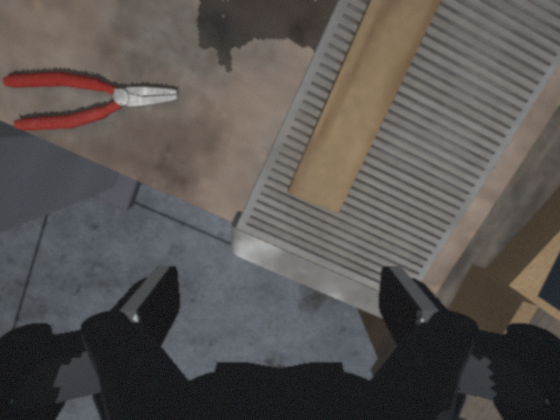

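Two things have the cover's shape. One is the light aluminium plate in the dark mould at top (180,193). The other is the rust-brown casting on the bench at top (178,268). The aluminium one in the mould fits the description. The housing is at top (358,204), the spanner at (278,223) and the bearing at (285,144). I'll confirm with enlarged crops.

```bash
python3 - <<'E'
import cv2,numpy as np
t=cv2.imread("pics/top0.png")
a=cv2.resize(t[150:235,135:225],None,fx=6,fy=6,interpolation=cv2.INTER_CUBIC)[:, :]
cv2.imwrite("pics/cropA.png",a)
b=cv2.resize(t[160:245,315:405],None,fx=6,fy=6,interpolation=cv2.INTER_CUBIC)
cv2.imwrite("pics/cropB.png",b)
E
```

```text
(no output)
```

View pics/cropA.png

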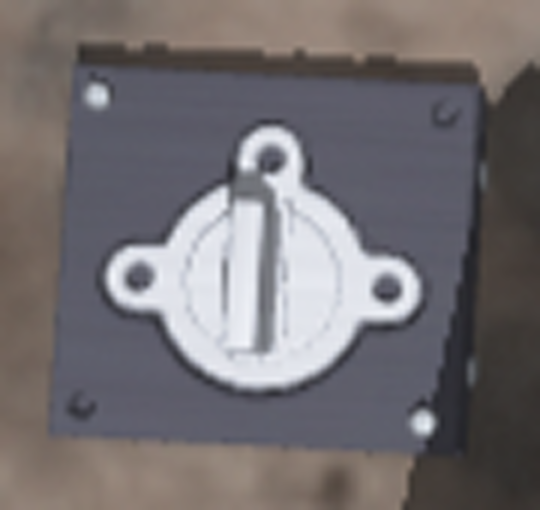

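View pics/cropB.png

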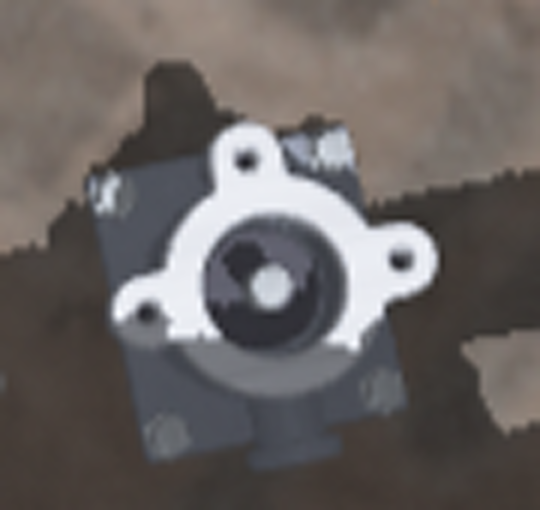

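The crop confirms it. The aluminium cover is in the mould with its holes at crop-A (270,158) for +x, (138,276) for +y and (388,288) for -y. The flange's tapped holes are at crop-B (245,158), (145,312) and (402,260).

```bash
cat > h.py <<'E'
from workcell import bot, hand, kinematics, get_obs, vision, hand_in
import cv2, numpy as np
from scipy.spatial.transform import Rotation as R
from scipy.optimize import least_squares
L=np.array([[.05,0],[0,.05],[0,-.05]])
def ray(uv,z,K,V):
    Rw=V[:3,:3];c=-Rw.T@V[:3,3]
    d=Rw.T@np.linalg.inv(K)@np.array([uv[0],uv[1],1.]); return (c+d*(z-c[2])/d[2])[:2]
def fit(P):
    P=np.array(P);f=lambda p:(L@np.array([[np.cos(p[2]),-np.sin(p[2])],[np.sin(p[2]),np.cos(p[2])]]).T+p[:2]-P)
    s=least_squares(lambda p:f(p).ravel(),[*P[1:].mean(0),0]); return s.x,f(s.x)
def quat(th,s=1):
    y=np.array([0,0,-1.]);z=s*np.array([-np.sin(th),np.cos(th),0]);x=np.cross(y,z)
    return R.from_matrix(np.c_[x,y,z]).as_quat()
def cam(n): 
    d=vision.read_camera(n);return d["frame"],d["intrinsics"],d["view"]
E
python3 - <<'E'
from h import *
f,K,V=cam("top")
pa=np.array([(270,158),(138,276),(388,288)]);pb=np.array([(245,158),(145,312),(402,260)])
a=(pa+.5)/6-.5+[135,150]; b=(pb+.5)/6-.5+[315,160]
for p,z in ((a,.03),(b,.075)):
    x,r=fit([ray(q,z,K,V) for q in p]); print(x.round(4),np.degrees(x[2]),r.round(4).tolist())
    for s in (1,-1):
        q=kinematics.solve_ik([x[0],x[1],.2],quat(x[2],s)); print(s,None if q is None else np.round(q,2))
E
```

```text
[ 0.5599  0.2391 -0.0343] -1.9678242754266628 [[-0.0, -0.0001], [-0.0001, -0.0001], [0.0001, 0.0003]]
1 [ 0.4   0.38  1.71 -0.    1.05 -1.14]
-1 [ 0.4   0.38  1.71 -0.    1.05  2.01]
[ 0.5373 -0.191   0.2143] 12.280697257435135 [[-0.0003, -0.0003], [0.0002, -0.0004], [0.0002, 0.0008]]
1 [-0.34  0.32  1.8  -0.    1.02 -2.13]
-1 [-0.34  0.32  1.8  -0.    1.02  1.01]
```

```bash
python3 - <<'E'
from h import *
np.set_printoptions(precision=4,suppress=True)
C=[.5599,.2391,-.0343];H=[.5373,-.191,.2143]
for nm,P in (("H",H),("C",C)):
    bot.reach([P[0],P[1],.22],quat(P[2],1))
    f,K,V=cam("wrist"); cv2.imwrite(f"pics/w{nm}.png",f[:,:,::-1]); np.savez(f"w{nm}.npz",K=K,V=V,f=f)
    print(get_obs()["time_s"],get_obs()["position"])
E
```

```text
2.0917 [ 0.5372 -0.1916  0.2201]
3.725 [0.5603 0.238  0.22  ]
```

View pics/wH.png

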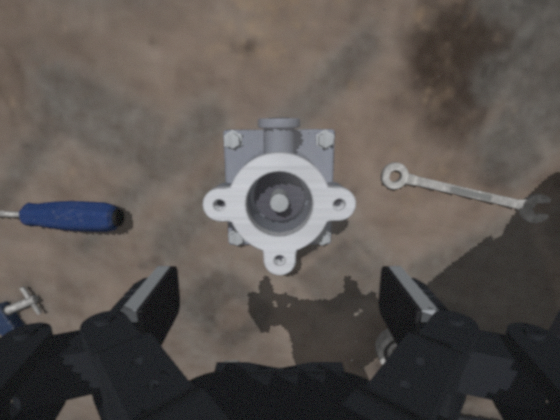

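View pics/wC.png

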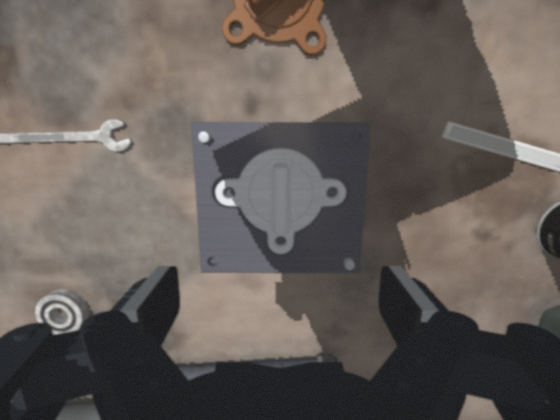

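```bash
python3 - <<'E'
import cv2,numpy as np
a=cv2.imread("pics/wH.png")[150:280,195:365]; b=cv2.imread("pics/wC.png")[140:260,205:355]
b=cv2.convertScaleAbs(b,alpha=1.4,beta=10)
cv2.imwrite("pics/zH.png",cv2.resize(a,None,fx=4,fy=4,interpolation=cv2.INTER_CUBIC))
cv2.imwrite("pics/zC.png",cv2.resize(b,None,fx=5,fy=5,interpolation=cv2.INTER_CUBIC)[:600])
E
```

```text
(no output)
```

View pics/zH.png

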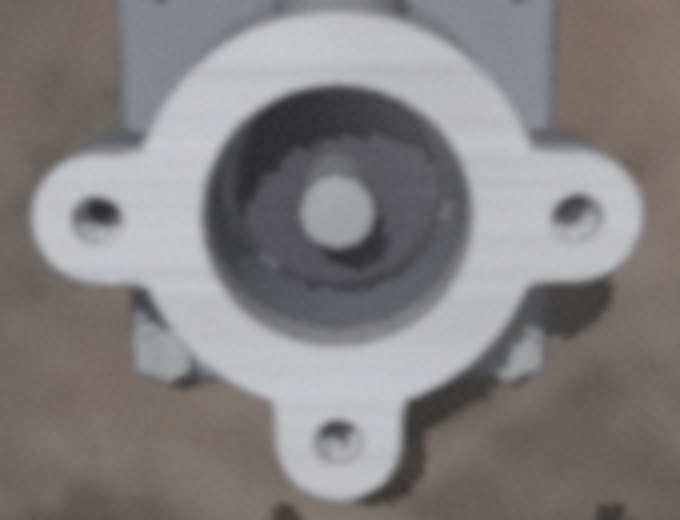

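View pics/zC.png

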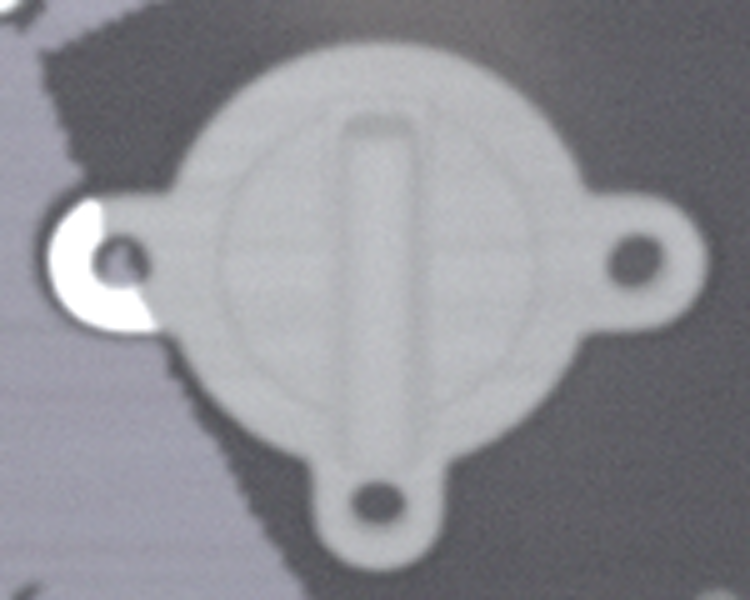

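```bash
python3 - <<'E'
from h import *
np.set_printoptions(precision=4,suppress=True)
for nm,p,k,o,z in (("H",[(339,440),(577,216),(97,217)],4,[195,150],.075),("C",[(379,503),(635,262),(121,263)],5,[205,140],.03)):
    d=np.load(f"w{nm}.npz");u=(np.array(p)+.5)/k-.5+o
    x,r=fit([ray(q,z,d["K"],d["V"]) for q in u]);print(nm,x,np.degrees(x[2]),r.tolist())
E
```

```text
H [ 0.5352 -0.192   0.2179] 12.486639158064541 [[-0.00014945887978867756, -0.00020498195252094398], [2.562968009778288e-05, -6.387394339441022e-05], [0.00012382919941089643, 0.00026885589584790814]]
C [ 0.557   0.2393 -0.0309] -1.7706033068174194 [[0.0005586813694750115, -9.69731913201266e-05], [-0.0003067005706544057, 0.0004526487018043923], [-0.0002519807990787326, -0.000355675510468223]]
```

```bash
python3 - <<'E'
from h import *
np.set_printoptions(precision=4,suppress=True)
C=[.5585,.2392,-.0326]
q=quat(C[2])
hand.move_gripper(.05,80)
bot.reach([C[0],C[1],.12],q)
bot.servo_line([C[0],C[1],.059],q,velocity=.08)
bot.dwell(.2)
o=get_obs();print(o["time_s"],o["position"],o["wrist_force"])
hand.move_gripper(0.0,80); bot.dwell(.2)
o=get_obs();print(o["time_s"],o["position"],o["wrist_force"],o["gripper_width"])
E
```

```text
5.7667 [0.5588 0.2393 0.0595] [ 0.016  -0.0599 -0.6031]
6.3833 [0.5587 0.2393 0.0594] [-1.2047 -1.2333  6.4771] 0.012494163370559582
```

```bash
python3 - <<'E'
from h import *
np.set_printoptions(precision=4,suppress=True)
p=get_obs()["position"].copy()
bot.servo_line([p[0],p[1],p[2]+.05],velocity=.05)
o=get_obs();print(o["time_s"],o["position"],o["wrist_force"],o["gripper_width"])
bot.servo_line([p[0],p[1],.24],velocity=.12)
bot.dwell(.3)
o=get_obs();print(o["time_s"],o["position"],o["wrist_force"],o["gripper_width"])
for n in("wrist","scene"):
    f,K,V=cam(n); cv2.imwrite(f"pics/l_{n}.png",f[:,:,::-1]); np.savez(f"l_{n}.npz",K=K,V=V,f=f)
E
```

```text
7.5417 [0.5584 0.2392 0.1091] [ 0.2461  0.1934 -3.2752] 0.01272017073305584
9.0833 [0.5585 0.2392 0.2396] [ 0.0246 -0.0704 -2.6832] 0.012602110344801
```

View pics/l_wrist.png

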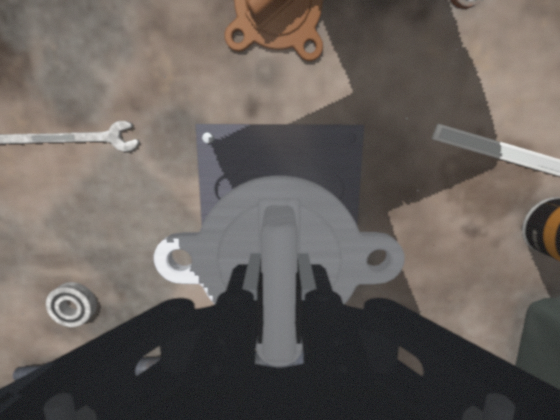

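View pics/l_scene.png

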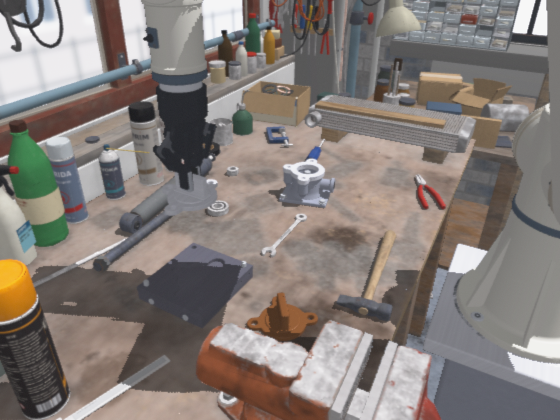

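```bash
cat > ov.py <<'E'
from h import *
def proj(P,K,V):
    c=P@V[:3,:3].T+V[:3,3]; u=c@K.T; return u[:,:2]/u[:,2:]
def model(x,y,th,z): # z underside
    a=np.linspace(0,2*np.pi,60); Rm=np.array([[np.cos(th),-np.sin(th)],[np.sin(th),np.cos(th)]])
    out=[]
    for c,r in [((0,0),.042)]+[(tuple(l),.006) for l in L]+[(tuple(l),.013) for l in L]:
        q=(np.c_[np.cos(a),np.sin(a)]*r+c)@Rm.T+[x,y]; out.append(np.c_[q,np.full(60,z)])
    return out
def draw(f,K,V,pose,z,col,k=1,o=(0,0)):
    for m in model(*pose,z):
        u=(proj(m,K,V)-o+.5)*k-.5
        cv2.polylines(f,[np.round(u*8).astype(np.int32)],True,col,1,cv2.LINE_AA,3)
E
python3 - <<'E'
from ov import *
im=[]
for n,o,w,h,k in (("wrist",(140,160),280,160,2.8),("scene",(140,150),100,80,7)):
    d=np.load(f"l_{n}.npz");f=d["f"][o[1]:o[1]+h,o[0]:o[0]+w,::-1]
    f=cv2.resize(f,None,fx=k,fy=k,interpolation=cv2.INTER_CUBIC)
    zt=.2396-.0594+.03
    draw(f,d["K"],d["V"],(.5585,.2392,-.0326),zt,(0,255,0),k,np.array(o))
    cv2.imwrite(f"pics/ov_{n}.png",f)
E
```

```text
(no output)
```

View pics/ov_wrist.png

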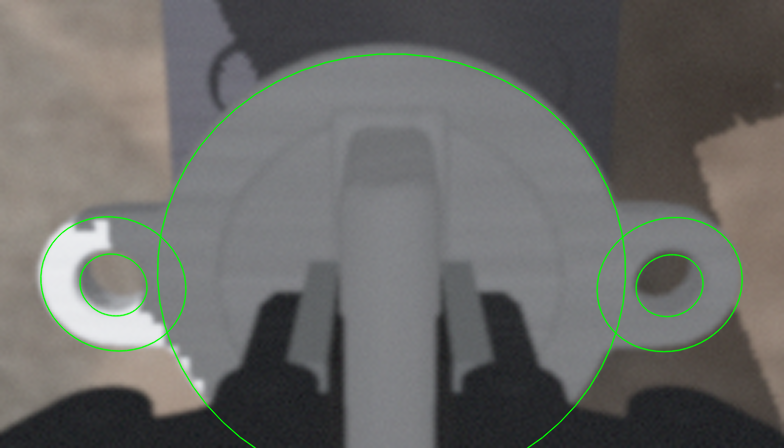

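View pics/ov_scene.png

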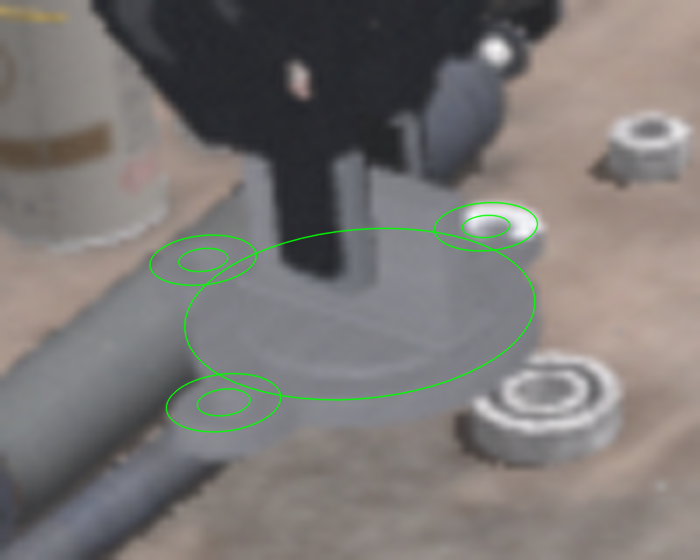

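The cover is held level, and the overlay agrees to about 1 mm. I'll carry it over at height and stop 6 cm above the flange to check before lowering.

```bash
python3 - <<'E'
from ov import *
np.set_printoptions(precision=4,suppress=True)
T=[.5365,-.1915];q=quat(.216)
bot.servo_line([*T,.24],q,velocity=.17)
bot.servo_line([*T,.152],q,velocity=.08)
bot.dwell(.5)
o=get_obs();print(o["time_s"],o["position"],o["wrist_force"],o["gripper_width"], R.from_quat(o["orientation"]).as_matrix())
p=o["position"]
for n,(ox,oy),w,h,k in (("wrist",(140,160),280,160,2.8),("scene",(260,140),100,80,7),("top",(310,150),100,80,7)):
    f,K,V=cam(n); np.savez(f"h_{n}.npz",K=K,V=V,f=f); cv2.imwrite(f"pics/h_{n}.png",f[:,:,::-1])
    g=cv2.resize(f[oy:oy+h,ox:ox+w,::-1],None,fx=k,fy=k,interpolation=cv2.INTER_CUBIC)
    cv2.imwrite(f"pics/hraw_{n}.png",g)
    off=np.array((ox,oy))
    draw(g,K,V,(.5362,-.1915,.216),.075,(0,0,255),k,off)
    draw(g,K,V,(.5362,-.1915,.216),p[2]-.0374+.008,(0,255,0),k,off)
    cv2.imwrite(f"pics/hov_{n}.png",g)
E
```

```text
13.625 [ 0.5365 -0.1915  0.152 ] [-0.5413  0.3553 -2.4624] 0.01243320464817309 [[ 0.9768  0.     -0.2143]
 [ 0.2143 -0.      0.9768]
 [ 0.     -1.     -0.    ]]
```

View pics/hov_wrist.png

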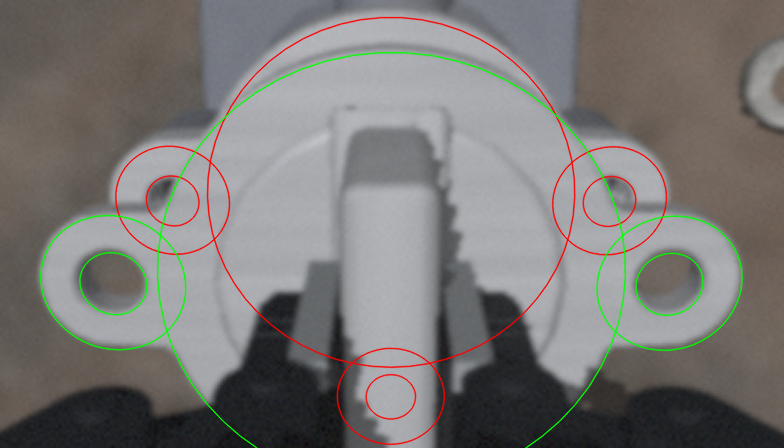

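View pics/hov_scene.png

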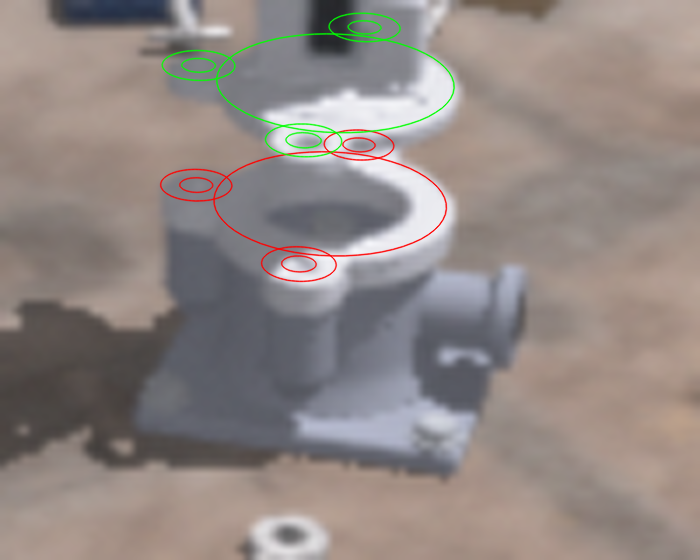

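View pics/hov_top.png

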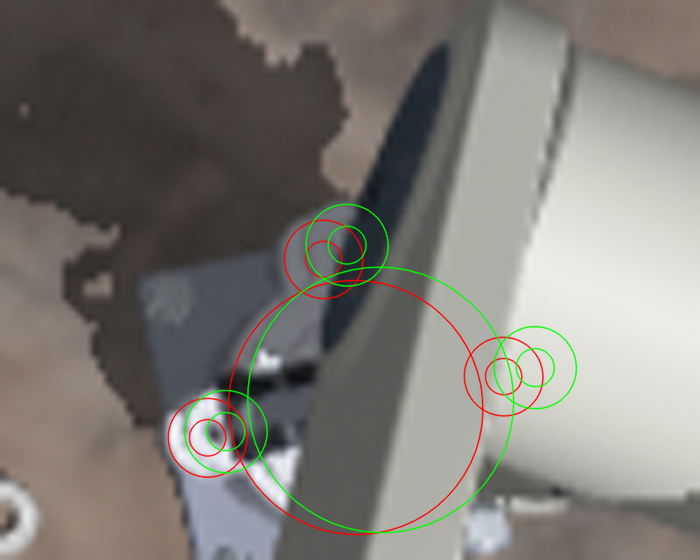

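At the hover, the wrist and scene overlays show the cover above the flange. In the wrist view the cover's side holes are near (113,280) and (670,280), matching the model to about 0.5 mm. The flange sits about 1 mm towards -x relative to it. I'll correct by 0.5 mm and lower to 22 mm.

```bash
python3 - <<'E'
from ov import *
np.set_printoptions(precision=4,suppress=True)
q=quat(.216)
bot.servo_line([.5360,-.1917,.1344],q,velocity=.03)
bot.dwell(.8)
o=get_obs();print(o["time_s"],o["position"],o["wrist_force"],o["gripper_width"],np.abs(o["joint_vel"]).max())
p=o["position"]
for n,(ox,oy),w,h,k in (("wrist",(140,160),280,160,2.8),("scene",(260,140),100,80,7)):
    f,K,V=cam(n); np.savez(f"f_{n}.npz",K=K,V=V,f=f)
    g=cv2.resize(f[oy:oy+h,ox:ox+w,::-1],None,fx=k,fy=k,interpolation=cv2.INTER_CUBIC)
    cv2.imwrite(f"pics/fraw_{n}.png",g)
    off=np.array((ox,oy))
    P=(.5357,-.1917,.216)
    draw(g,K,V,P,.075,(0,0,255),k,off)
    draw(g,K,V,P,p[2]-.0374+.008,(0,255,0),k,off)
    cv2.imwrite(f"pics/fov_{n}.png",g)
E
```

```text
15.3083 [ 0.536  -0.1917  0.1344] [ 0.7535  1.2665 -2.5742] 0.012312239011740014 0.0016053382584124297
```

View pics/fov_wrist.png

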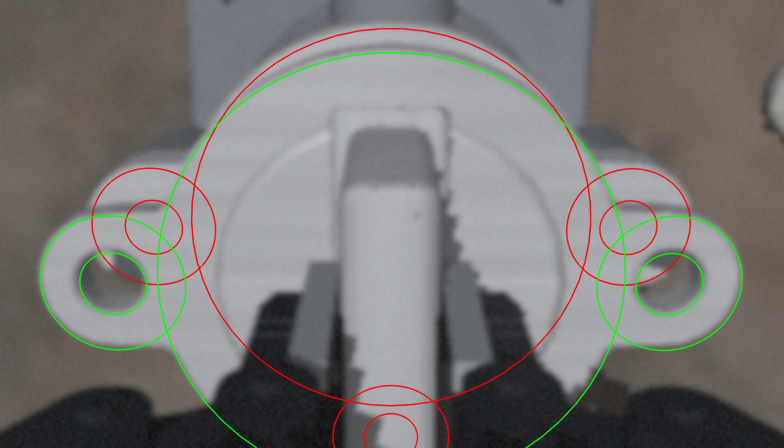

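View pics/fov_scene.png

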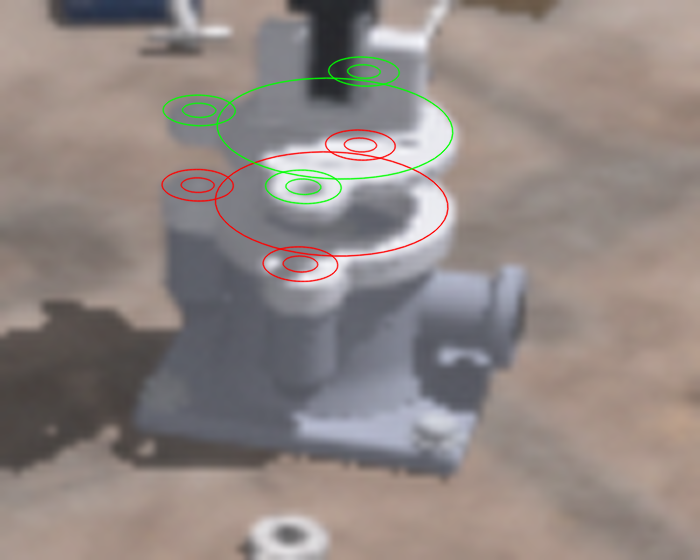

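View pics/fraw_scene.png

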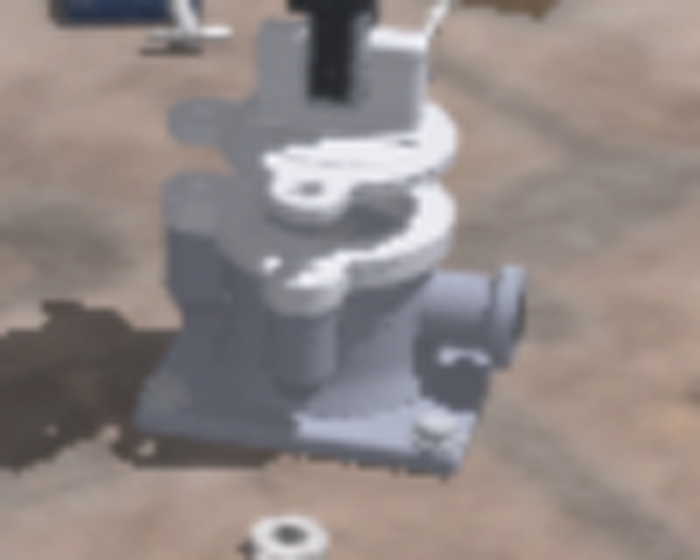

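The cover hangs level over the flange with a clear gap of about 22 mm. In both views the ears sit above their counterparts to within about 1 mm of the model, so I'm handing it in.

```bash
python3 - <<'E'
from workcell import hand_in,get_obs
print(hand_in()); o=get_obs(); print(o["time_s"],o["position"],o["gripper_width"])
E
```

```text
the job is handed in; nothing more can be done
None
the job is handed in; nothing more can be done
```

I gripped the aluminium cover by its rib, lifted it out of the mould and carried it to the housing. The job was handed in at about 15.4 s, with the cover still held there. It is turned to the flange's direction, about 12.4°.

**Last checks before hand-in:**
- **Height and stillness:** The underside is about 22 mm above the flange, worked out from the tool height and clearly visible in the scene picture. The arm was practically still, with joint speeds below 0.002 rad/s, and the grip was steady with the fingers 12.3 mm apart.
- **Hole alignment:** The wrist and scene overlays put the cover's ears over the flange's ears to within about 1 mm. The stem hole (hole0) was hidden from the wrist camera, so I placed it from the fit of all three holes rather than seeing it directly.
- **Spanner and bearing:** I didn't measure them again at the end. The arm passed well above them, so I expect they haven't moved.

**Disagreement:** The top and wrist cameras differed by 2 to 3 mm on absolute x, and I used the average. They agreed to about 1 mm on how far the housing lies from the mould, which is what sets the alignment. The top camera couldn't confirm the final pose because the arm blocked its view.

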